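# Surface temperature check in a cold well

## Robot

A 7-joint arm with a two-finger parallel gripper is mounted at the origin on the work surface. World frame = base frame: x ahead of the robot, y to its left, z up, the work surface at z = 0. Lengths are in m, angles in rad, forces in N, time in s.
With the tool pointing down it reaches from about 0.35 to 0.9 m from the base axis. Payload 8.1 kg.
Tool frame: the origin (TCP) lies at the very end of the fingers, on their centre line; the grasp point (between the pads) lies arm.hold_point_z behind it (arm.hold_point_z is the distance from the TCP to the grasp point, in m); z points along the fingers, y is the line along which they close (so a half turn about z gives the same grasp; the last joint's range is limited). The gripper opens to 92 mm and grips with 3 to 60 N. Pads are 19 mm wide; open, the fingers measure 130 mm over their backs; the gripper's body (75 mm by 190 mm) begins 47 mm behind the grasp point.
Start: joints at [1.075, 0.434, 0.025, 1.573, -0.012, 1.134, -0.075], TCP at [0.239, -0.577, 0.227] pointing down, gripper open.
Joint ranges: [-2.62, 2.62], [-0.44, 2.09], [-1.27, 1.32], [0.08, 2.57], [-1.32, 4.46], [0.12, 2], [-2.74, 2.74]. Speed limits (rad/s): [2.22, 2.22, 3.01, 3.01, 3.14, 3.14, 3.14].

## Interface

Orientations are given as a rotation vector (axis times angle).
In Python, from cell import arm, vision, job, cut_out gives the robot as it stands. The module is installed in compiled form; this text tells all that it offers.
- The arm moves only by the tool play_rows, never from a script. Its argument "increments" is text: rows parted by semicolons, each of 5 numbers parted by spaces: the shift along the tool's x, y, z in cm, then the turn about the tool's z in degrees, then the opening, from -1 (shut) to 1 (fully open), so that 0 is half open. A call has 1 to 5 rows; each row shifts and turns the commanded pose from where the row before left it, along the tool's axes as they then stand; what a row does not reach is not made up. A row lasts 1/12 s, in which the tool goes at most 41.7 mm and 7.16 degrees, less where a joint would pass 70% of its speed; a pose out of reach is approached as far as the arm can. A call is refused whole if a number of a shift passes 4.17 or a number of a turn 7.16, either way. A call with a gripper value outside its range is refused whole. The fingers move at their own pace and stop on an object; "grip_force" is the grip in N (left out, the last holds). Time passes only in rows, so rows that do not move let the fingers close. It gives the time, the measured TCP pose, the force, the opening and the grip force at its end, in the units of the state.
- arm.observe(): the state, without advancing time (a new reading comes with each control period).
- vision.get_image(name): name is "scene" or "top"; returns a dict with "frame" (480x640x3 uint8, red, green, blue), "z_map" (480x640 float32, m along the optical axis (not along the pixel's ray), 0 where there is no reading), "mtx" (3x3 intrinsics, pixels), "cam_to_world" (4x4, takes a point from camera to world coordinates). Camera axes: x right, y up, looking along -z (the intrinsics and any distortion apply to the point x, -y, -z); pixel columns grow to the right and rows downward; lengths in m; the calibration is good to about 2 mm. A picture is of the moment at which its call begins.
- job.sign_off(): hands the job in; it is judged then, once.
Trained networks look in a picture, given as the dict that the camera call returned (one of the last four; its "shot" number tells which), for a name from the list of things; names that differ only in an ending like _2 or _b are one class to them, and where a whole thing is asked for, a point or a joint stands for the part that bears it (a point fixed in the world has none). Each returns a list of dicts, best first, with "confidence" (0 to 1); they miss things now and then, are a little off and sometimes report something else, mostly with a low value. They report only what shows in the picture. A call takes as long as a camera call.
- cut_out(query, picture): "mask" (480x640 bool, what is visible of it) and "point" ([row, column] in pixels, amid what is visible of it).
The state is a dict: "clock": time; "joints": joint angles; "dq": joint speeds; "joint_efforts": joint torques, N m; "position": TCP position; "ee_rot": TCP orientation; "force": force on the tool from outside, world axes, zero at the start; "ft_torque": the same for the moment, N m; "width": opening from 0.0 (shut) to 1.0 (fully open); "gripper_force": force on a finger pad.
Only numpy, scipy, OpenCV 4.12 (cv2) and the standard library are available. Lean on these libraries where they do the work, as an engineer would, in place of code of your own. Each camera call takes 0.05 s, during which the arm holds its last target. There are 200 camera calls.

## Task

Slide the glass cover of the cold well fully open, back over the food balls, then take the surface thermometer out of its stand and set its foot on the small round pad on the sloping plate, with the foot wholly on the pad and the thermometer square to that slope (leaning with it, not plumb). Press gently until the sprung foot is about half-way in, neither barely touching nor pushed home, and keep still: finish while holding the thermometer there, pressed on the pad and not leaning on anything else. Leave the tub, the jar and the bowl alone.

Things in the scene. Friction and masses are not known exactly. Their poses are not given: they have to be found in the camera images.
- unit: The cold well, a fixed grey box 260 mm (its x) by 400 mm (its y) by 106 mm high; origin at the centre of its underside on the counter, z up. Its -y half is an open well with a bare aluminium plate that slopes 20 degrees (low side towards -x of the unit); its +y half holds a pan of food balls. Walls 12 mm thick.
- lid (a joint): Position of the glass cover along the unit's +y, m: 0 = over the -y well (closed), 0.19 = fully open over the +y half. The cover is 236 x 200 x 6 mm, its top 114 mm above the counter, and stays where it is left; it slides with about 2 N of drag.
- lid_handle (a point): Grip point of the cover's handle, a grey upright bar 90 mm (unit's x) by 16 mm (unit's y) standing 40 mm up from the middle of the glass, to 154 mm above the counter. The point lies on the bar's centre line, 140 mm above the counter, 14 mm below the bar's top. Axes as the unit's.
- pad_top (a point): Centre of the top face of the round steel check pad, 40 mm across, 3 mm proud of the sloping plate, with a thin dark ring round it. Its z axis is the outward normal of the slope (20 degrees off vertical, leaning to the unit's -x); y is the unit's y. The point is about 51.5 mm above the counter.
- stand: White thermometer stand, fixed, 80 mm (x) by 70 mm (y), 116 mm high; origin at the centre of its underside, z up. Its 10 mm top plate has a 25 mm round hole in the centre, in which the thermometer's stem hangs; the space below is open.
- tub: Bystander: white plastic tub, 80 mm across, 100 mm high; origin at the centre of its underside.
- jar: Bystander: jar with a steel cap, 60 mm across, 100 mm high; origin at the centre of its underside.
- bowl: Bystander: steel bowl, 100 mm across, 50 mm high; origin at the centre of its underside.
- probe_mid (a point): Centre of the thermometer's head, a white box 46 mm (its x) by 30 mm (its y) by 70 mm (its z, the long axis of the thermometer). The head stands on the stand's top plate, so this point is 151 mm above the counter at the start; x, y axes as the stand's. Below the head runs a 16 mm round steel stem, then the sprung foot; the foot's face is 135 mm below this point along the thermometer's axis. Whole: 170 mm long, about 0.155 kg.
- foot_tip (a point): Centre of the foot's flat face, an 18 mm disc at the lower end of the thermometer; moves with the foot; axes as the thermometer's.
- foot (a joint): How far the sprung foot is pushed in, m: 0 = out, 0.015 = fully in. It starts to move at 1 N and takes 0.4 N more for each mm (4 N half-way, 7 N fully in).

How it is judged:
By the outcome, as a careful person would: the job done as asked, in the order asked, and still so for the second after the job is handed in, while the arm keeps its last pose, push and grip.
It also fails if it takes over 61 s, if anything falls off the work surface, if the arm or the gripper's body presses on something with over 40 N, if the wrist force passes 120 N, or if a joint passes its speed limit or range.

## Working session

There is one attempt and no reset: what is moved stays moved. The work goes in short steps, Python scripts to look and compute and a tool call to move; the robot and the scene stay as the last step left them, time stands still between calls to the robot, and variables do not carry over. Pictures are saved under pics/ and viewed, at most 10 in all, crops included, and the job is handed in when it is done.

Besides the shell and the picture viewer there is one more tool, called after ">>>" by a JSON object that holds its "op" and its "data", one argument or row to a line. play_rows: Moves the arm, as the interface text tells. Its arguments: {"type":"object","properties":{"increments":{"type":"string"},"grip_force":{"type":"number"}},"required":["increments"]}

```bash
mkdir -p pics; cat > h.py <<'E'
import numpy as np, cv2
from cell import arm, vision, job, cut_out
from scipy.spatial.transform import Rotation as R
def pts(p,mask=None):
    K=p["mtx"];z=p["z_map"];v,u=np.nonzero((z>0)&(mask if mask is not None else True))
    d=z[v,u];X=np.c_[(u-K[0,2])/K[0,0]*d,-(v-K[1,2])/K[1,1]*d,-d,np.ones(len(d))]
    return (X@p["cam_to_world"].T)[:,:3],u,v
def save(p,n): cv2.imwrite("pics/"+n,p["frame"][:,:,::-1])
E
python3 - <<'E'
from h import *
s=arm.observe();print({k:np.round(v,3) for k,v in s.items()}, arm.hold_point_z)
for c in("scene","top"):
    p=vision.get_image(c);save(p,c+"0.png");print(c,p["cam_to_world"].round(3).tolist(),p["mtx"].round(1).tolist(),[k for k in p])
    for n in "unit lid lid_handle pad_top stand probe_mid tub jar bowl".split():
        for r in cut_out(n,p)[:2]:
            X,u,v=pts(p,r["mask"])
            if len(X): print(n,round(r["confidence"],2),r["point"],len(X),np.median(X,0).round(3),np.percentile(X,2,0).round(3),np.percentile(X,98,0).round(3))
E
```

```text
{'clock': np.float64(0.0), 'joints': array([ 1.075,  0.435,  0.025,  1.574, -0.012,  1.134, -0.075]), 'dq': array([-0.002, -0.001, -0.   , -0.001, -0.   , -0.   , -0.002]), 'joint_efforts': array([ 1.0000e-03, -6.6783e+01,  9.8600e-01, -3.1447e+01, -6.1000e-02,
        4.3000e-02,  0.0000e+00]), 'position': array([ 0.239, -0.577,  0.226]), 'ee_rot': array([-3.08e+00, -6.13e-01,  1.00e-03]), 'force': array([-0.038, -0.627,  0.257]), 'ft_torque': array([ 0.025, -0.034,  0.069]), 'gripper_force': np.float64(0.0), 'width': np.float64(1.0)} 0.0188
scene [[-0.437, -0.62, 0.651, 1.139], [0.899, -0.288, 0.33, 0.308], [-0.017, 0.73, 0.683, 0.755], [0.0, 0.0, 0.0, 1.0]] [[517.0, 0.0, 319.8], [0.0, 517.0, 240.4], [0.0, 0.0, 1.0]] ['frame', 'z_map', 'mtx', 'cam_to_world', 'shot']
unit 0.95 [289.4, 312.6] 33834 [0.629 0.023 0.095] [ 0.436 -0.176  0.008] [0.745 0.209 0.121]
lid 0.87 [263.8, 266.5] 10982 [ 0.62  -0.061  0.114] [ 0.486 -0.171  0.111] [0.721 0.037 0.153]
lid 0.18 [243.5, 146.9] 1611 [ 0.605 -0.367  0.032] [ 0.57  -0.397  0.004] [ 0.661 -0.305  0.051]
lid_handle 0.91 [260.7, 268.7] 10
[... 1333 characters left out ...]
[0.719 0.03  0.153]
lid_handle 0.76 [212.3, 353.3] 8465 [ 0.599 -0.072  0.115] [ 0.485 -0.176  0.11 ] [0.718 0.03  0.153]
stand 0.59 [267.4, 469.0] 1052 [ 0.464 -0.353  0.113] [ 0.418 -0.395  0.002] [ 0.508 -0.328  0.12 ]
probe_mid 0.82 [275.5, 490.7] 519 [ 0.461 -0.362  0.184] [ 0.437 -0.389  0.118] [ 0.485 -0.349  0.19 ]
probe_mid 0.41 [211.8, 353.4] 8475 [ 0.599 -0.072  0.115] [ 0.485 -0.176  0.11 ] [0.718 0.03  0.153]
tub 0.8 [269.9, 181.8] 1015 [0.464 0.353 0.049] [0.429 0.302 0.001] [0.499 0.374 0.102]
jar 0.79 [210.6, 185.1] 697 [0.601 0.333 0.098] [0.576 0.314 0.009] [0.629 0.367 0.104]
bowl 0.56 [207.6, 462.7] 1192 [ 0.621 -0.364  0.023] [ 0.573 -0.398  0.003] [ 0.661 -0.311  0.052]
```

View pics/scene0.png

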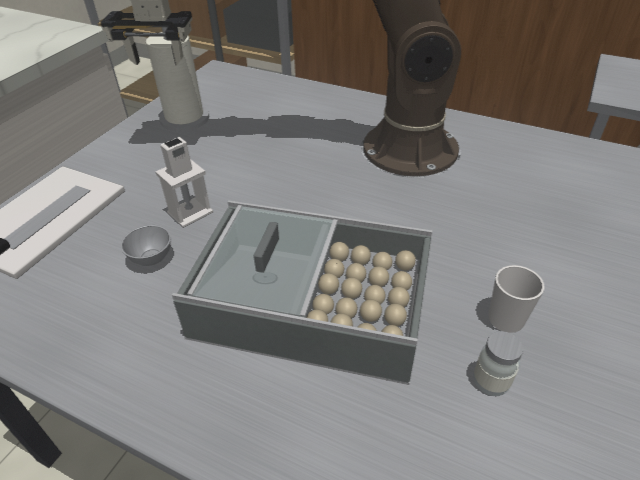

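View pics/top0.png

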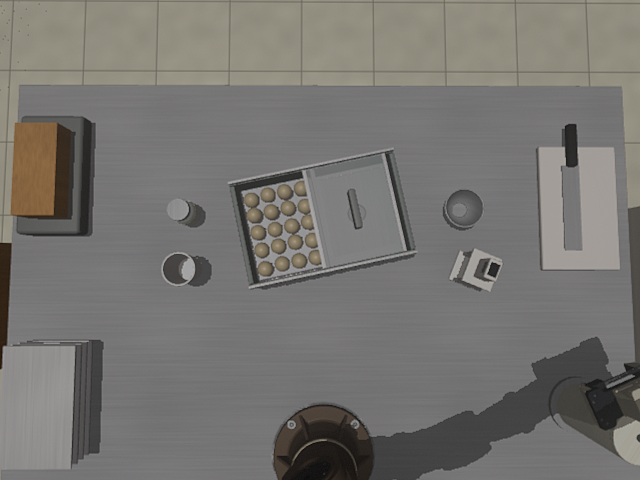

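```bash
cat > m.py <<'E'
from h import *
def rect(X,n):
    if len(X)<8: print(n,"few",len(X));return
    (c,s,a)=cv2.minAreaRect((X[:,:2]*1000).astype(np.float32));print(n,len(X),"c",np.round(c,1),"size",np.round(s,1),"ang",round(a,2),"z",X[:,2].mean().round(4))
if __name__=="__main__":
  for c in("top","scene"):
    p=vision.get_image(c);X,u,v=pts(p)
    def box(x0,x1,y0,y1,z0,z1): return X[(X[:,0]>x0)&(X[:,0]<x1)&(X[:,1]>y0)&(X[:,1]<y1)&(X[:,2]>z0)&(X[:,2]<z1)]
    rect(box(.5,.7,-.3,.25,.148,.16),c+" handle")
    rect(box(.4,.8,-.25,.25,.111,.1175),c+" glass")
    rect(box(.35,.85,-.25,.25,.09,.1175),c+" unit")
    rect(box(.4,.53,-.45,-.3,.18,.195),c+" head")
    rect(box(.4,.53,-.45,-.3,.11,.122),c+" stand")
E
python3 m.py
```

```text
top handle 285 c [601.3 -72.5] size [89.9 16.4] ang 12.25 z 0.1537
top glass 7868 c [585.5   1.7] size [255.2 399.6] ang 12.02 z 0.1144
top unit 10293 c [584.    1.4] size [258.2 401.2] ang 12.0 z 0.1123
top head 303 c [ 461.7 -369.4] size [31.4 45.9] ang 68.26 z 0.1859
top stand 604 c [ 462.2 -369.8] size [73.  80.8] ang 67.58 z 0.116
scene handle 369 c [599.7 -69.4] size [92.3 16.8] ang 11.79 z 0.1529
scene glass 11878 c [583.8   4. ] size [258.5 399.9] ang 11.92 z 0.114
scene unit 16863 c [585.4   4.2] size [261.8 400.6] ang 11.98 z 0.1107
scene head 215 c [ 462.4 -366.5] size [31.5 45.9] ang 70.27 z 0.185
scene stand 551 c [ 460.8 -367. ] size [74.3 81.9] ang 67.42 z 0.1153
```

>>> {"op": "play_rows", "data": {
  "increments": "0 0 0 5.25 1;0 0 0 5.25 1;2.87 -2.62 0 0 1;2.87 -2.62 0 0 1;2.87 -2.62 0 0 1",
  "grip_force": 20
}}

```text
clock: 1.52
position: [0.3074, -0.4818, 0.2266]
ee_rot: [3.124, 0.326, 0.0]
force: [1.7, -1.0, 0.5]
width: 1.001
gripper_force: 0.0
```

>>> {"op": "play_rows", "data": {
  "increments": "2.87 -2.62 0 0 1;2.87 -2.62 0 0 1;2.87 -2.62 0 0 1;2.87 -2.62 0 0 1;2.87 -2.62 0 0 1"
}}

```text
clock: 1.93
position: [0.421, -0.323, 0.227]
ee_rot: [3.124, 0.328, 0.001]
force: [1.1, -0.3, 0.2]
width: 0.997
gripper_force: 0.0
```

```bash
cat > go.py <<'E'
import sys
from h import *
# go.py x y z toolx_yaw(deg): remaining move in tool axes (cm) and turn (deg about tool z); shift axes as now / after the turn
x,y,z,a=map(float,sys.argv[1:5])
s=arm.observe();M=R.from_rotvec(s["ee_rot"]).as_matrix();p=np.array(s["position"])
yaw=np.degrees(np.arctan2(M[1,0],M[0,0]));d=np.array([x,y,z])-p
t=(yaw-a+180)%360-180
N=M@R.from_euler("z",t,degrees=True).as_matrix()
print("t",s["clock"],"pos",p.round(4),"yaw",yaw.round(2),"z",M[:,2].round(3),"shift now",(M.T@d*100).round(2),"after",(N.T@d*100).round(2),"turn",round(t,2),"F",np.round(s["force"],2),"w",s["width"],"gf",s["gripper_force"])
E
python3 go.py .6005 -.071 .123 12
```

```text
t 1.9333 pos [ 0.421 -0.323  0.227] yaw 11.99 z [ 0. -0. -1.] shift now [ 22.79 -20.93  10.4 ] after [ 22.79 -20.93  10.4 ] turn -0.01 F [ 1.11 -0.26  0.16] w 0.99726665763781 gf 0.0
```

>>> {"op": "play_rows", "data": {
  "increments": "2.87 -2.62 0 0 1;2.87 -2.62 0 0 1;2.87 -2.62 0 0 1;2.87 -2.62 0 0 1;2.87 -2.62 0 0 1"
}}

```text
clock: 2.35
position: [0.5342, -0.165, 0.227]
ee_rot: [3.124, 0.328, 0.001]
force: [0.1, -0.4, 1.0]
width: 0.998
gripper_force: 0.0
```

>>> {"op": "play_rows", "data": {
  "increments": "2.87 -2.62 0 0 1;2.87 -2.62 0 0 1;2.7 -2.6 0 0 1;0 0 0 0 1;0 0 0 0 1"
}}

```text
clock: 2.77
position: [0.6005, -0.0695, 0.2264]
ee_rot: [-3.123, -0.336, -0.0]
force: [-0.1, -1.1, 0.4]
width: 0.998
gripper_force: 0.0
```

```bash
python3 go.py .6005 -.071 .123 12
```

```text
t 2.7667 pos [ 0.6005 -0.0695  0.2264] yaw 12.28 z [-0.     0.001 -1.   ] shift now [-0.03  0.16 10.34] after [-0.03  0.16 10.34] turn 0.28 F [-0.06 -1.07  0.41] w 0.9975735802323791 gf 0.0
```

>>> {"op": "play_rows", "data": {
  "increments": "0 0.1 3.4 0 1;0 0 3.4 0 1;0 0 2.5 0 1;0 0 1 0 1;0 0 0 0 1"
}}

```text
clock: 3.18
position: [0.5976, -0.0749, 0.1215]
ee_rot: [-3.125, -0.326, 0.008]
force: [0.3, -0.1, -0.4]
width: 1.0
gripper_force: 0.0
```

>>> {"op": "play_rows", "data": {
  "increments": "0 0 0 0 -1;0 0 0 0 -1;0 0 0 0 -1;0 0 0 0 -1;0 0 0 0 -1"
}}

```text
clock: 3.6
position: [0.6004, -0.0735, 0.1248]
ee_rot: [3.124, 0.328, 0.003]
force: [0.3, 0.2, -0.3]
width: 0.683
gripper_force: 0.0
```

>>> {"op": "play_rows", "data": {
  "increments": "0 0 0 0 -1;0 -0.5 0 0 -1;0 -1 0 0 -1;0 -1 0 0 -1;0 -1 0 0 -1"
}}

```text
clock: 4.02
position: [0.5921, -0.0385, 0.1238]
ee_rot: [3.124, 0.328, -0.0]
force: [-0.3, -2.3, 0.6]
width: 0.329
gripper_force: 1.3
```

>>> {"op": "play_rows", "data": {
  "increments": "0 0 0 0 -1;0 0 0 0 -1;0 0 0 0 -1;0 -0.5 0 0 -1;0 -1 0 0 -1"
}}

```text
clock: 4.43
position: [0.59, -0.0264, 0.1237]
ee_rot: [3.123, 0.324, 0.001]
force: [2.1, -2.9, 0.2]
width: 0.177
gripper_force: 20.0
```

>>> {"op": "play_rows", "data": {
  "increments": "0 -2 0 0 -1;0 -2 0 0 -1;0 -2 0 0 -1;0 -2 0 0 -1;0 -1 0 0 -1"
}}

```text
clock: 4.85
position: [0.5702, 0.0665, 0.1237]
ee_rot: [-3.123, -0.332, -0.0]
force: [2.1, -1.3, -0.8]
width: 0.172
gripper_force: 20.0
```

```bash
python3 go.py .5649 .0957 .123 12;python3 m.py
```

```text
t 4.85 pos [0.5702 0.0665 0.1237] yaw 12.13 z [ 0.     0.001 -1.   ] shift now [ 0.1  -2.96  0.08] after [ 0.09 -2.96  0.08] turn 0.13 F [ 2.11 -1.34 -0.84] w 0.17229089007039708 gf 20.000809729099274
top handle few 0
top glass 1164 c [584.9   1.5] size [255.  399.8] ang 12.1 z 0.1148
top unit 2946 c [583.7   1.5] size [257.3 401.3] ang 12.07 z 0.1085
top head 301 c [ 461.5 -368.9] size [30.5 45.4] ang 65.88 z 0.1863
top stand 598 c [ 461.9 -369.7] size [71.3 80.1] ang 67.31 z 0.1161
scene handle 404 c [572.8  73.2] size [48.8 85.1] ang 82.99 z 0.1535
scene glass 10254 c [582.8   4.1] size [260.3 399.6] ang 11.93 z 0.1141
scene unit 14976 c [584.7   4.5] size [263.9 400. ] ang 11.89 z 0.1104
scene head 217 c [ 461.1 -366.9] size [32.7 47.2] ang 64.83 z 0.1848
scene stand 543 c [ 460.8 -366.8] size [73.9 82.1] ang 68.42 z 0.1153
```

Continue slowly towards the stop.

>>> {"op": "play_rows", "data": {
  "increments": "0 -1 0 0 -1;0 -0.8 0 0 -1;0 -0.4 0 0 -1;0 -0.2 0 0 -1;0 -0.2 0 0 -1"
}}

```text
clock: 5.37
position: [0.5655, 0.0887, 0.1237]
ee_rot: [3.124, 0.328, 0.0]
force: [1.3, -2.5, -0.6]
width: 0.177
gripper_force: 20.0
```

>>> {"op": "play_rows", "data": {
  "increments": "0 -0.2 0 0 -1;0 -0.2 0 0 -1;0 -0.2 0 0 -1;0 -0.1 0 0 -1;0 0 0 0 -1"
}}

```text
clock: 5.78
position: [0.564, 0.0955, 0.1237]
ee_rot: [3.124, 0.328, 0.0]
force: [2.0, -2.3, -0.2]
width: 0.172
gripper_force: 20.0
```

>>> {"op": "play_rows", "data": {
  "increments": "0 -0.15 0 0 -1;0 -0.15 0 0 -1;0 -0.15 0 0 -1;0 -0.15 0 0 -1;0 0 0 0 -1"
}}

```text
clock: 6.2
position: [0.564, 0.0955, 0.1237]
ee_rot: [3.119, 0.32, 0.001]
force: [7.7, -18.4, 0.7]
width: 0.176
gripper_force: 20.0
```

>>> {"op": "play_rows", "data": {
  "increments": "0 -0.15 0 0 -1;0 -0.15 0 0 -1;0 -0.15 0 0 -1;0 -0.15 0 0 -1;0 0 0 0 -1"
}}

```text
clock: 6.62
position: [0.564, 0.0956, 0.1236]
ee_rot: [3.114, 0.312, 0.002]
force: [10.7, -33.3, 0.9]
width: 0.175
gripper_force: 20.0
```

>>> {"op": "play_rows", "data": {
  "increments": "0 1.1 0 0 -1;0 0 0 0 0;0 0 0 0 0;0 0 0 0 0;0 0 0 0 0.5"
}}

```text
clock: 7.03
position: [0.5628, 0.0985, 0.1236]
ee_rot: [-3.123, -0.331, 0.001]
force: [-0.2, 0.1, 0.7]
width: 0.409
gripper_force: 0.0
```

>>> {"op": "play_rows", "data": {
  "increments": "0 0 -3 0 1;0 0 -4 0 1;0 0 -4 0 1;0 2 0 7 1;0 2 0 7 1"
}}

```text
clock: 7.45
position: [0.5709, 0.06, 0.2368]
ee_rot: [-3.138, 0.055, -0.008]
force: [0.4, -0.6, -1.1]
width: 0.777
gripper_force: 0.0
```

```bash
python3 go.py .4615 -.368 .232 -22.4
```

```text
t 7.45 pos [0.5709 0.06   0.2368] yaw -2.03 z [ 0.005  0.003 -1.   ] shift now [-9.42 43.16  0.31] after [ 6.2  43.74  0.31] turn 20.37 F [ 0.45 -0.58 -1.12] w 0.7769207870504306 gf 0.0
```

>>> {"op": "play_rows", "data": {
  "increments": "0 0 0 7 1;0 0 0 7 1;0 0 0 6.3 1;0.5 3.5 0 0 1;0.5 3.5 0 0 1"
}}

```text
clock: 7.87
position: [0.5519, -0.0081, 0.2335]
ee_rot: [-3.083, 0.598, 0.001]
force: [0.4, -1.4, -0.1]
width: 0.995
gripper_force: 0.0
```

>>> {"op": "play_rows", "data": {
  "increments": "0.5 3.5 0 0 1;0.5 3.5 0 0 1;0.5 3.5 0 0 1;0.5 3.5 0 0 1;0.5 3.5 0 0 1"
}}

```text
clock: 8.28
position: [0.5084, -0.1828, 0.2337]
ee_rot: [-3.082, 0.604, 0.0]
force: [0.8, -0.8, 0.5]
width: 1.002
gripper_force: 0.0
```

```bash
python3 go.py .4615 -.368 .232 -22.4
python3 - <<'E'
from h import *
for c in("scene","top"):
    p=vision.get_image(c);save(p,c+"1.png")
    for n in ("pad_top",):
        for r in cut_out(n,p)[:2]: print(c,n,r["confidence"],r["point"])
    # predicted pad point: fit sloping plate from points in the well
    X,u,v=pts(p);a=np.radians(12);o=np.array([584.7,2.8])/1e3
    ux=(X[:,:2]-o)@[np.cos(a),np.sin(a)];uy=(X[:,:2]-o)@[-np.sin(a),np.cos(a)]
    m=(abs(ux)<.11)&(uy>-.18)&(uy<-.02)&(X[:,2]<.1)&(X[:,2]>.005)
    f=lambda k:np.linalg.lstsq(np.c_[ux[k],uy[k],np.ones(k.sum())],X[k,2],rcond=None)[0]
    C=f(m)
    for _ in range(5):
        res=X[:,2]-np.c_[ux,uy,np.ones(len(ux))]@C; C=f(m&(abs(res)<.004))
    res=X[:,2]-np.c_[ux,uy,np.ones(len(ux))]@C
    print(c,C.round(4),m.sum(),(m&(abs(res)<.004)).sum())
    k=m&(res>.0015)&(res<.005)&(abs(ux)<.09)
    print(k.sum(),np.median(np.c_[ux,uy,X][k],0).round(4))
    img=cv2.resize(p["frame"][:,:,::-1][120:330,160:440] if c=="scene" else p["frame"][:,:,::-1][130:300,220:430],None,fx=2.8,fy=2.8,interpolation=cv2.INTER_CUBIC);cv2.imwrite(f"pics/{c}1c.png",img)
E
```

```text
t 8.2833 pos [ 0.5084 -0.1828  0.2337] yaw -22.18 z [-0.     0.001 -1.   ] shift now [ 2.65 18.92  0.16] after [ 2.72 18.91  0.16] turn 0.22 F [ 0.84 -0.8   0.5 ] w 1.001862675162141 gf 0.0
scene pad_top 0.53 [278.7, 262.1]
scene [0.3641 0.0013 0.0494] 4492 4391
348 [ 0.0022 -0.0908  0.6049 -0.0863  0.0533]
top pad_top 0.78 [211.8, 357.9]
top [0.3676 0.0018 0.0497] 4581 4066
1030 [ 0.0079 -0.0876  0.6118 -0.0836  0.0551]
```

```bash
python3 - <<'E'
from h import *
for c in("scene","top"):
    p=vision.get_image(c)
    rs=cut_out("pad_top",p)
    for r in rs[:1]:
        m=r["mask"];X,u,v=pts(p,m);(ce,sz,an)=cv2.minAreaRect((X[:,:2]*1e3).astype(np.float32))
        a=np.radians(12);d=X.mean(0)[:2]-np.array([.5847,.0028]);print(c,r["confidence"],m.sum(),X.mean(0).round(4),np.round(ce,1),np.round(sz,1),"unit",(d@[np.cos(a),np.sin(a)]).round(4),(d@[-np.sin(a),np.cos(a)]).round(4))
E
```

```text
scene 0.82 235 [ 0.6033 -0.0812  0.0523] [601.9 -82.1] [42.6 43.6] unit 0.0008 -0.086
top 0.6 256 [ 0.6019 -0.0844  0.0519] [602.5 -84.4] [40.2 43.5] unit -0.0013 -0.0889
```

View pics/scene1c.png

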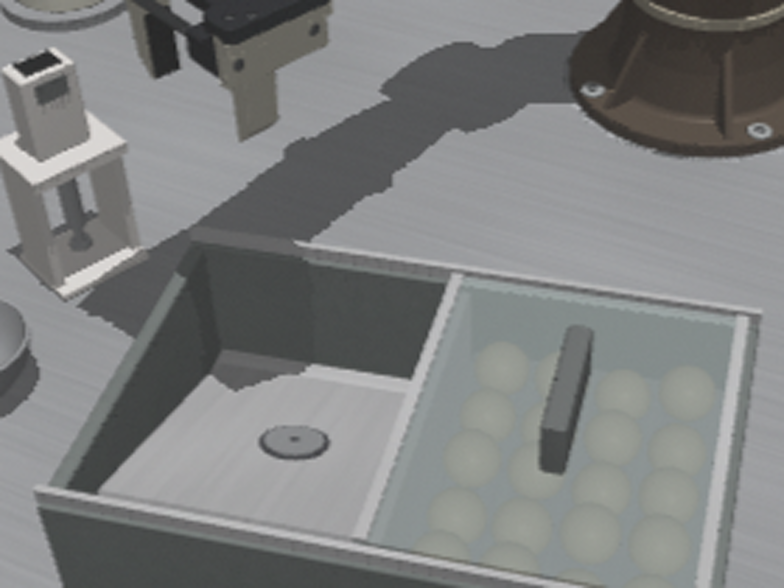

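>>> {"op": "play_rows", "data": {
  "increments": "0.5 3.5 0 0 1;0.5 3.5 0 0 1;0.5 3.5 0 0 1;0.5 3.5 0 0 1;0.5 3.5 0 0 1"
}}

```text
clock: 9.1
position: [0.466, -0.3542, 0.2338]
ee_rot: [-3.083, 0.603, -0.0]
force: [0.3, 0.0, 0.0]
width: 0.998
gripper_force: 0.0
```

>>> {"op": "play_rows", "data": {
  "increments": "0.1 1.4 0 0 1;0 0 0 0 1;0 0 0 0 1"
}}

```text
clock: 9.35
position: [0.4616, -0.3669, 0.2335]
ee_rot: [-3.082, 0.607, 0.0]
force: [0.3, 1.1, -0.6]
width: 1.0
gripper_force: 0.0
```

```bash
python3 go.py .4615 -.368 .132 -22.4
```

```text
t 9.35 pos [ 0.4616 -0.3669  0.2335] yaw -22.3 z [-0.     0.001 -1.   ] shift now [ 0.03  0.11 10.15] after [ 0.03  0.11 10.15] turn 0.1 F [ 0.34  1.13 -0.58] w 0.9998738296467531 gf 0.0
```

>>> {"op": "play_rows", "data": {
  "increments": "0 0.1 3 0 1;0 0 3 0 1;0 0 3 0 1;0 0 1.15 0 1;0 0 0 0 0",
  "grip_force": 12
}}

```text
clock: 9.77
position: [0.4605, -0.3651, 0.1296]
ee_rot: [-3.08, 0.602, 0.007]
force: [0.0, 0.0, -0.5]
width: 0.964
gripper_force: 0.0
```

>>> {"op": "play_rows", "data": {
  "increments": "0 0 0 0 -1;0 0 0 0 -1;0 0 0 0 -1;0 0 0 0 -1;0 0 0 0 -1"
}}

```text
clock: 10.18
position: [0.4615, -0.3687, 0.1334]
ee_rot: [3.082, -0.607, 0.003]
force: [0.0, -0.1, 0.0]
width: 0.615
gripper_force: 0.0
```

>>> {"op": "play_rows", "data": {
  "increments": "0 0 0 0 -1;0 0 0 0 -1;0 0 0 0 -1;0 0 0 0 -1;0 0 0 0 -1"
}}

```text
clock: 10.6
position: [0.4609, -0.3684, 0.1323]
ee_rot: [3.082, -0.608, 0.0]
force: [-0.7, -0.7, 1.9]
width: 0.329
gripper_force: 12.0
```

>>> {"op": "play_rows", "data": {
  "increments": "0 0 -0.5 0 -1;0 0 -1 0 -1;0 0 -1.5 0 -1;0 0 -1.5 0 -1;0 0 0 0 -1"
}}

```text
clock: 11.02
position: [0.4623, -0.3694, 0.1807]
ee_rot: [3.08, -0.607, 0.007]
force: [0.8, -0.2, -0.2]
width: 0.325
gripper_force: 12.0
```

>>> {"op": "play_rows", "data": {
  "increments": "-0.6 0 0 0 -1;-0.6 0 0 0 -1;-0.6 0 0 0 -1;-0.5 0 0 0 -1;0 0 0 0 -1"
}}

```text
clock: 11.43
position: [0.4381, -0.359, 0.1767]
ee_rot: [-3.082, 0.608, 0.002]
force: [-0.1, -0.5, -1.6]
width: 0.325
gripper_force: 12.0
```

>>> {"op": "play_rows", "data": {
  "increments": "-0.4 0 0 0 -1;-0.4 0 0 0 -1;-0.3 0 0 0 -1;0 0 0 0 -1;0 0 0 0 -1"
}}

```text
clock: 11.85
position: [0.4289, -0.3553, 0.1772]
ee_rot: [-3.082, 0.608, 0.001]
force: [0.3, -0.4, -1.5]
width: 0.324
gripper_force: 12.0
```

```bash
python3 go.py .4615 -.368 .177 -22.4
cat > tilt.py <<'E'
from h import *
# lean of the held thermometer in the tool x-z plane, from points of stem and head near the tool
s=arm.observe();M=R.from_rotvec(s["ee_rot"]).as_matrix();p0=np.array(s["position"])-M[:,2]*0.0188
for c in("scene","top"):
    p=vision.get_image(c)
    rs=cut_out("probe_mid",p)
    for r in rs[:1]:
        X,u,v=pts(p,r["mask"]);Q=(X-p0)@M
        Q=Q[(abs(Q[:,0])<.09)&(abs(Q[:,1])<.03)]
        print(c,round(r["confidence"],2),len(Q))
        for z0 in np.arange(-.045,.135,.01):
            k=(Q[:,2]>=z0)&(Q[:,2]<z0+.01)
            if k.sum()>4: print("  z %.3f n %d x %.4f..%.4f y %.4f..%.4f"%(Q[k,2].mean(),k.sum(),*np.percentile(Q[k,0],[4,96]),*np.percentile(Q[k,1],[4,96])))
    save(p,c+"_%d.png"%p["shot"]);
    j=np.array([r["point"][::-1]]) if rs else None;print(c+"_%d"%p["shot"],j)
E
python3 tilt.py
```

```text
t 11.85 pos [ 0.4289 -0.3553  0.1772] yaw -22.31 z [-0.001  0.    -1.   ] shift now [ 3.5  -0.06  0.01] after [ 3.5  -0.06  0.01] turn 0.09 F [ 0.29 -0.44 -1.46] w 0.3243982740693837 gf 11.99994832277298
scene 0.84 649
  z -0.028 n 25 x 0.0092..0.0196 y -0.0193..0.0018
  z -0.020 n 64 x 0.0090..0.0227 y -0.0177..0.0089
  z -0.010 n 60 x 0.0097..0.0255 y -0.0183..0.0098
  z -0.000 n 76 x 0.0107..0.0286 y -0.0185..0.0076
  z 0.010 n 77 x 0.0102..0.0315 y -0.0189..0.0105
  z 0.020 n 79 x 0.0031..0.0343 y -0.0180..0.0039
  z 0.029 n 62 x -0.0088..0.0277 y -0.0188..-0.0134
  z 0.040 n 36 x -0.0018..0.0257 y -0.0143..0.0009
  z 0.050 n 40 x 0.0152..0.0287 y -0.0118..0.0002
  z 0.059 n 31 x 0.0175..0.0313 y -0.0103..-0.0006
  z 0.070 n 37 x 0.0219..0.0345 y -0.0108..0.0012
  z 0.078 n 24 x 0.0269..0.0374 y -0.0099..0.0001
  z 0.121 n 31 x 0.0400..0.0516 y -0.0112..0.0048
  z 0.126 n 6 x 0.0372..0.0495 y -0.0096..-0.0027
scene_11 [[180.7 146.1]]
top 0.27 0
top_12 [[359.1 209.8]]
```

>>> {"op": "play_rows", "data": {
  "increments": "0 0 0 0 -1;-0.3 0 -0.9 0 -1;-0.6 0 -1.7 0 -1;-0.7 0 -1.9 0 -1;-0.7 0 -1.9 0 -1",
  "grip_force": 30
}}

```text
clock: 12.47
position: [0.4078, -0.3466, 0.2424]
ee_rot: [3.082, -0.607, -0.0]
force: [-0.1, -0.8, -1.8]
width: 0.327
gripper_force: 30.0
```

>>> {"op": "play_rows", "data": {
  "increments": "-0.7 0 -1.9 0 -1;0 0 -1 0 -1;0 0 0 0 -1;0 0 0 0 -1"
}}

```text
clock: 12.8
position: [0.402, -0.3441, 0.2704]
ee_rot: [3.082, -0.607, 0.001]
force: [-0.2, 0.2, -2.1]
width: 0.327
gripper_force: 30.0
```

```bash
cat > ax.py <<'E'
from h import *
from scipy.optimize import least_squares
# stem axis: cylinder fit (r=8mm) in tool frame about grasp point; and +x head face plane
s=arm.observe();M=R.from_rotvec(s["ee_rot"]).as_matrix();p0=np.array(s["position"])-M[:,2]*0.0188
P=[]
for c in("scene","top"):
    p=vision.get_image(c);save(p,"%s_%d.png"%(c,p["shot"]))
    X,u,v=pts(p);Q=(X-p0)@M;ap=lambda Q:Q[:,0]-Q[:,2]*np.tan(np.radians(20))
    k=(Q[:,2]>.042)&(Q[:,2]<.105)&(abs(ap(Q))<.02)&(abs(Q[:,1])<.02);S=Q[k]
    print(c,"stem pts",len(S))
    if len(S)>30:
        f=lambda q:[np.hypot((a[0]-q[0]-a[2]*np.tan(q[1]))*np.cos(q[1]),a[1]-q[2]-a[2]*np.tan(q[3]))-.008 for a in S]
        r=least_squares(f,[0,.35,0,0],loss="soft_l1",f_scale=.001)
        print("  x0 %.4f tilt %.2f y0 %.4f roll %.2f rms %.4f"%(r.x[0],np.degrees(r.x[1]),r.x[2],np.degrees(r.x[3]),np.sqrt(2*r.cost/len(S))))
    F=Q[(abs(Q[:,2])<.025)&(abs(Q[:,1])<.012)&(Q[:,0]>.012)&(Q[:,0]<.045)]
    if len(F)>20:
        m=np.ones(len(F),bool)
        for _ in range(4):
            C=np.linalg.lstsq(np.c_[F[m][:,2],F[m][:,1],np.ones(m.sum())],F[m][:,0],rcond=None)[0];m=abs(np.c_[F[:,2],F[:,1],np.ones(len(F))]@C-F[:,0])<.003
        print("  face n",m.sum(),"tilt %.2f"%np.degrees(np.arctan(C[0])),C.round(4))
    k=(abs(ap(Q))<.025)&(abs(Q[:,1])<.025)&(Q[:,2]>.11)&(Q[:,2]<.15);
    if k.sum()>5: print("  foot zmax",np.percentile(Q[k,2],[50,90,98]).round(4),np.median(Q[k],0).round(4),k.sum())
E
python3 go.py .6 -.08 .26 12; python3 ax.py
```

```text
t 12.8 pos [ 0.402  -0.3441  0.2704] yaw -22.29 z [ 0.001 -0.    -1.   ] shift now [  8.3  -31.95   1.04] after [ 24.86 -21.72   1.04] turn -34.29 F [-0.2   0.16 -2.09] w 0.32694880252028163 gf 29.999020993709564
scene stem pts 256
  x0 0.0028 tilt 18.58 y0 -0.0007 roll -0.49 rms 0.0011
  face n 167 tilt 18.15 [ 0.3279 -0.0242  0.0271]
  foot zmax [0.1218 0.1258 0.1279] [ 0.0458 -0.0047  0.1218] 60
top stem pts 0
```

>>> {"op": "play_rows", "data": {
  "increments": "0 -2 0 -7 -1;0 -2 0 -7 -1;0 -2 0 -7 -1;0 -2 0 -7 -1;0 0 0 -6.3 -1"
}}

```text
clock: 13.32
position: [0.4184, -0.2619, 0.2688]
ee_rot: [-3.119, -0.345, 0.003]
force: [0.4, 0.3, -1.7]
width: 0.327
gripper_force: 30.0
```

```bash
python3 go.py .5476 -.0946 .26 12
```

```text
t 13.3167 pos [ 0.4184 -0.2619  0.2688] yaw 12.64 z [-0.002  0.003 -1.   ] shift now [ 16.27 -13.49   0.91] after [ 16.12 -13.67   0.91] turn 0.64 F [ 0.42  0.27 -1.65] w 0.327275142555439 gf 29.997602105140686
```

>>> {"op": "play_rows", "data": {
  "increments": "2.7 -2.3 0 0 -1;2.7 -2.3 0 0 -1;2.7 -2.3 0 0 -1;2.7 -2.3 0 0 -1;2.7 -2.3 0.3 0 -1"
}}

```text
clock: 13.73
position: [0.5267, -0.1243, 0.2663]
ee_rot: [-3.124, -0.328, 0.002]
force: [0.5, -0.7, -1.3]
width: 0.327
gripper_force: 30.0
```

>>> {"op": "play_rows", "data": {
  "increments": "2.6 -2.1 0 0 -1;0 0 0.6 0 -1;0 0 0 0 -1;0 0 0 0 -1"
}}

```text
clock: 14.07
position: [0.5463, -0.1003, 0.2597]
ee_rot: [-3.124, -0.329, 0.005]
force: [-0.3, -0.6, -1.2]
width: 0.322
gripper_force: 30.0
```

```bash
python3 go.py .5476 -.0946 .26 12;python3 ax.py;ls pics
```

```text
t 14.0667 pos [ 0.5463 -0.1003  0.2597] yaw 12.01 z [-0.003 -0.    -1.   ] shift now [ 0.25 -0.53 -0.03] after [ 0.25 -0.53 -0.03] turn 0.01 F [-0.28 -0.63 -1.24] w 0.322461950173834 gf 29.99878317117691
scene stem pts 351
  x0 0.0039 tilt 18.73 y0 -0.0013 roll -0.18 rms 0.0009
  face n 420 tilt 18.25 [ 0.3297 -0.033   0.0281]
  foot zmax [0.1211 0.1249 0.1271] [ 0.0478 -0.0036  0.1211] 78
top stem pts 0
scene0.png
scene1.png
scene1c.png
scene_11.png
scene_13.png
scene_15.png
top0.png
top1.png
top1c.png
top_12.png
top_14.png
top_16.png
```

```bash
python3 go.py .5535 -.094 .172 12
```

```text
t 14.1667 pos [ 0.5464 -0.1013  0.2608] yaw 11.89 z [-0.001 -0.001 -1.   ] shift now [ 0.86 -0.57  8.87] after [ 0.86 -0.57  8.87] turn -0.11 F [ 0.17  0.15 -1.04] w 0.3253741256166023 gf 29.99888777732849
```

>>> {"op": "play_rows", "data": {
  "increments": "0.4 -0.3 2 0 -1;0.4 -0.3 2 0 -1;0 0 2 0 -1;0 0 1.8 0 -1;0 0 1 0 -1"
}}

```text
clock: 14.58
position: [0.5523, -0.0937, 0.1715]
ee_rot: [3.125, 0.325, -0.004]
force: [-0.5, -0.2, -2.4]
width: 0.325
gripper_force: 30.0
```

>>> {"op": "play_rows", "data": {
  "increments": "0 0 0 0 -1;0 0 0 0 -1;0 0 0 0 -1"
}}

```text
clock: 14.83
position: [0.5543, -0.093, 0.1744]
ee_rot: [3.124, 0.327, 0.003]
force: [0.7, 0.2, -1.6]
width: 0.324
gripper_force: 30.0
```

```bash
python3 go.py .5535 -.094 .172 12;python3 ax.py; python3 - <<'E'
import cv2,glob
f=sorted(glob.glob("pics/scene_*.png"),key=lambda s:int(s[11:-4]))[-1]
i=cv2.imread(f)[150:330,170:380];cv2.imwrite("pics/z1.png",cv2.resize(i,None,fx=3.3,fy=3.3,interpolation=cv2.INTER_CUBIC))
E
```

```text
t 14.8333 pos [ 0.5543 -0.093   0.1744] yaw 11.96 z [ 0.002 -0.    -1.   ] shift now [-0.1   0.09  0.24] after [-0.1   0.09  0.24] turn -0.04 F [ 0.66  0.2  -1.57] w 0.3244970003399917 gf 29.998997747898102
scene stem pts 296
  x0 0.0036 tilt 18.91 y0 -0.0014 roll -0.17 rms 0.0010
  face n 362 tilt 18.60 [ 0.3365 -0.0097  0.0282]
  foot zmax [0.1383 0.1453 0.1486] [ 0.053  -0.003   0.1383] 393
top stem pts 0
  foot zmax [0.1365 0.1385 0.1389] [ 0.0734 -0.0165  0.1365] 6
```

View pics/z1.png

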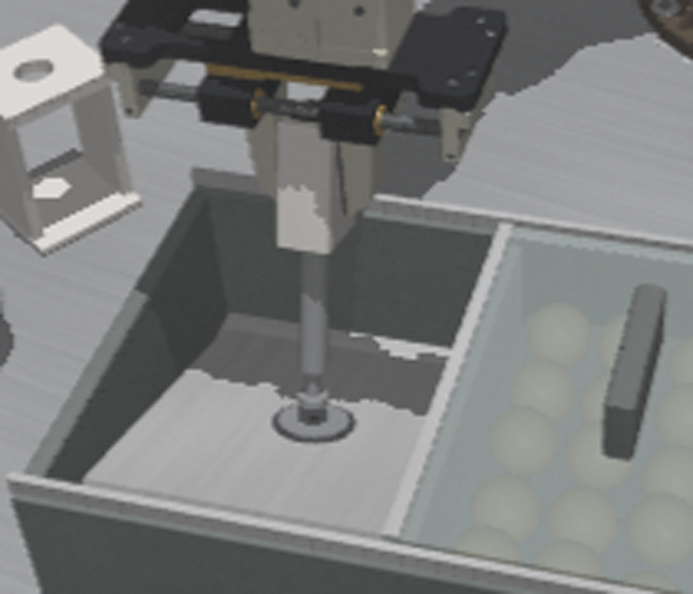

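>>> {"op": "play_rows", "data": {
  "increments": "0.1 0 0.3 0 -1;0.1 0 0.3 0 -1;0.05 0 0.2 0 -1;0 0 0 0 -1;0 0 0 0 -1"
}}

```text
clock: 15.35
position: [0.556, -0.0918, 0.165]
ee_rot: [-3.124, -0.329, 0.001]
force: [0.6, 0.2, -1.3]
width: 0.327
gripper_force: 30.0
```

>>> {"op": "play_rows", "data": {
  "increments": "0.07 0 0.2 0 -1;0 0 0 0 -1;0 0 0 0 -1"
}}

```text
clock: 15.6
position: [0.5568, -0.0917, 0.1631]
ee_rot: [-3.124, -0.328, 0.0]
force: [0.4, 0.2, -2.0]
width: 0.33
gripper_force: 30.0
```

>>> {"op": "play_rows", "data": {
  "increments": "0.07 0 0.2 0 -1;0 0 0 0 -1;0 0 0 0 -1"
}}

```text
clock: 15.85
position: [0.5576, -0.0917, 0.1613]
ee_rot: [3.124, 0.328, 0.0]
force: [-0.3, -0.1, -0.8]
width: 0.328
gripper_force: 30.0
```

>>> {"op": "play_rows", "data": {
  "increments": "0.07 0 0.2 0 -1;0 0 0 0 -1;0 0 0 0 -1"
}}

```text
clock: 16.1
position: [0.5583, -0.0915, 0.1593]
ee_rot: [3.124, 0.328, 0.0]
force: [0.3, -0.3, 0.4]
width: 0.326
gripper_force: 30.0
```

>>> {"op": "play_rows", "data": {
  "increments": "0.07 0 0.2 0 -1;0.05 0 0.15 0 -1;0 0 0 0 -1;0 0 0 0 -1",
  "grip_force": 8
}}

```text
clock: 16.43
position: [0.5594, -0.0912, 0.1557]
ee_rot: [3.124, 0.328, 0.0]
force: [-1.9, -0.2, 2.6]
width: 0.325
gripper_force: 8.0
```

```bash
cat >> ax.py <<'E'
ss=[]
for _ in range(4):
    vision.get_image("top");ss.append(np.array(arm.observe()["force"]))
print("F mean",np.mean(ss,0).round(2))
E
python3 go.py .5535 -.094 .172 12;python3 ax.py
```

```text
t 16.4333 pos [ 0.5594 -0.0912  0.1557] yaw 12.0 z [ 0. -0. -1.] shift now [-0.64  0.15 -1.63] after [-0.64  0.15 -1.63] turn -0.0 F [-1.92 -0.21  2.62] w 0.32499193118313086 gf 7.999134063720703
scene stem pts 291
  x0 0.0037 tilt 18.86 y0 -0.0018 roll 0.10 rms 0.0009
  face n 353 tilt 17.92 [ 0.3234 -0.0071  0.0282]
  foot zmax [0.1199 0.1283 0.1317] [ 0.0504 -0.0037  0.1199] 332
top stem pts 0
F mean [-0.94 -0.01  2.04]
```

>>> {"op": "play_rows", "data": {
  "increments": "-0.1 0 0.03 0 -1;-0.1 0 0.03 0 -1;-0.1 0 0.03 0 -1;0 0 0 0 -1;0 0 0 0 -1",
  "grip_force": 6
}}

```text
clock: 17.15
position: [0.5562, -0.092, 0.1548]
ee_rot: [3.124, 0.328, -0.0]
force: [-1.2, -0.4, 2.2]
width: 0.326
gripper_force: 6.0
```

```bash
python3 go.py .5535 -.094 .172 12;python3 ax.py
```

```text
t 17.15 pos [ 0.5562 -0.092   0.1548] yaw 12.0 z [-0. -0. -1.] shift now [-0.31  0.14 -1.72] after [-0.31  0.14 -1.72] turn -0.0 F [-1.25 -0.36  2.17] w 0.32576584006723097 gf 6.000101342797279
scene stem pts 291
  x0 0.0197 tilt 18.76 y0 -0.0035 roll -1.88 rms 0.0018
  face n 347 tilt 19.75 [ 0.3591 -0.0106  0.0287]
  foot zmax [0.1192 0.1287 0.1323] [ 0.0523 -0.0041  0.1192] 318
top stem pts 0
F mean [-1.29 -0.95  1.94]
```

```bash
sed -i 's/\[0,.35,0,0\]/[.0035,.34,-.001,0]/; s/loss="soft_l1",f_scale=.001/loss="soft_l1",f_scale=.001,x_scale=[.002,.03,.002,.03]/' ax.py; python3 ax.py|grep -v top; python3 ax.py | grep -v top
python3 - <<'E'
import cv2,glob
f=sorted(glob.glob("pics/scene_*.png"),key=lambda s:int(s[11:-4]))[-1]
i=cv2.imread(f)[180:310,200:340];cv2.imwrite("pics/z2.png",cv2.resize(i,None,fx=4.5,fy=4.5,interpolation=cv2.INTER_CUBIC))
E
```

```text
scene stem pts 290
  x0 0.0043 tilt 20.14 y0 -0.0012 roll -0.28 rms 0.0008
  face n 338 tilt 19.44 [ 0.353  -0.007   0.0285]
  foot zmax [0.1193 0.1283 0.1321] [ 0.0516 -0.0041  0.1193] 313
F mean [-1.12 -1.15  1.94]
scene stem pts 295
  x0 0.0043 tilt 19.92 y0 -0.0017 roll 0.11 rms 0.0009
  face n 346 tilt 20.04 [0.3648 0.0013 0.0286]
  foot zmax [0.1192 0.1287 0.1325] [ 0.0521 -0.0038  0.1192] 313
F mean [-1.73 -1.38  1.96]
```

View pics/z2.png

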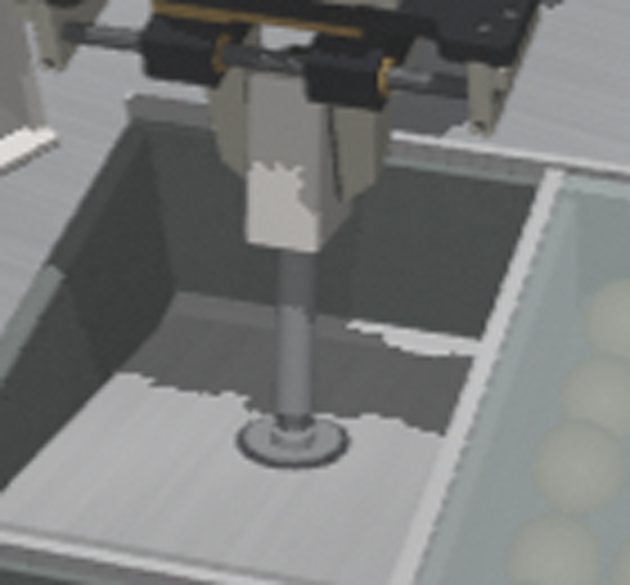

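>>> {"op": "play_rows", "data": {
  "increments": "0.03 0 0.08 0 -1;0 0 0 0 -1;0 0 0 0 -1;0 0 0 0 -1;0 0 0 0 -1",
  "grip_force": 20
}}

```text
clock: 18.47
position: [0.5566, -0.0918, 0.154]
ee_rot: [3.124, 0.328, -0.0]
force: [-2.5, -2.0, 1.9]
width: 0.327
gripper_force: 20.0
```

```bash
for i in 1 2 3; do python3 ax.py|grep -v top; done;python3 go.py .5562 -.092 .154 12
```

```text
scene stem pts 295
  x0 0.0045 tilt 19.74 y0 -0.0015 roll -0.03 rms 0.0010
  face n 354 tilt 20.11 [0.3661 0.001  0.0287]
  foot zmax [0.1186 0.1283 0.1312] [ 0.0516 -0.0042  0.1186] 306
F mean [-1.86 -1.02  2.23]
scene stem pts 294
  x0 0.0043 tilt 19.96 y0 -0.0016 roll -0.10 rms 0.0010
  face n 349 tilt 19.22 [ 0.3485 -0.0045  0.0288]
  foot zmax [0.1186 0.1276 0.1318] [ 0.0515 -0.0042  0.1186] 308
F mean [-2.36 -1.81  1.94]
scene stem pts 293
  x0 0.0039 tilt 20.06 y0 -0.0015 roll -0.15 rms 0.0009
  face n 355 tilt 20.44 [0.3728 0.0173 0.0285]
  foot zmax [0.1185 0.1274 0.1314] [ 0.0517 -0.0044  0.1185] 314
F mean [-2.48 -2.25  1.19]
t 19.3667 pos [ 0.5566 -0.0918  0.154 ] yaw 12.0 z [-0. -0. -1.] shift now [-0.05  0.01 -0.  ] after [-0.05  0.01 -0.  ] turn -0.0 F [-2.67 -1.37  1.58] w 0.3244189957939872 gf 20.00119149684906
```

```bash
python3 -c "
from cell import job
print(job.sign_off())"
```

```text
the job is handed in; nothing more can be done
None
```

The job is handed in: the cover is open to its stop, and the thermometer is held on the pad at about 20°, square to the slope, with the foot about half-way in (roughly 6.5–7.5 mm of 15, estimated from force and position); the tub, jar and bowl were not touched, and the clock stood at about 19 s of the 61 s allowed.

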